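Lock a stock tray onto the sloping packing stand with the cam

TASK

Swing the cam handle on the sloping stand back to its fully open stop, then lay the grey tray that has a tongue with a steel stud flat in the stand's bay, tongue up the slope, and let go of it. Then give the cam handle its full quarter turn to the closed stop, so that the hook catches the stud and draws the tray tight and flush against the head block; let go. Leave everything else where it stands.

Things in the scene. Friction and masses are not known exactly. Their poses are not given: they have to be found in the camera images.
- deck: Slick deck of the grey steel stand, sloping 30 deg towards the robot, 130 mm wide. Origin: on its surface, mid-width, at the inner face of the foot ledge. x up the slope (away from the robot), y left, z out of the deck. Deck frame, mm: ledge x -12..0, 24 high; side rails x 0..115, 14 high, inner faces y = +-54. Lower end 50 mm, upper end 170 mm above the table
- head (a point): Centre of the foot of the head block's flat lower face, deck (148, 0, 0) mm; axes as the deck's. The grey block fills deck x 148..220, full width, 40 high; the cam stands on it. The bay, from ledge to this face, is 148 long, 108 wide. Two steel cheeks, deck x 116..148, 30 high, guide the tongue: 33 mm apart at the foot, flaring to about 43 at the top
- tray: Grey plastic tray with a tongue, 0.45 to 0.72 kg, 40 mm high, left or right of stand. Origin: on its underside; x to the tongue, z up. Open body x -70..34, 100 wide; solid tongue x 34..70, 26 wide, 40 high, with a stud on top. In the bay against the ledge its origin is at deck x = 70 (8 mm gap to the head block), drawn tight at 78. It slides down to the ledge if let go. Laid at deck x 70..75, |y| under 3 mm, it clears the open hook
- fin (a point): Grip point of the tray's upright fin, tray frame (-6, 0, 62) mm; axes as the tray's. The fin runs along tray x in the middle of the tray: 14 mm thick (y), 56 mm long (tray x -34..22), top at z = 78, above the 40 mm walls. Pinch it across y
- stud (a point): Top of the tray's upright steel stud (diameter 10, 19 mm tall), tray frame (55, 0, 59) mm; axes as the tray's
- cam (a joint): Cam angle, rad: 0 = open stop, 1.57 = closed stop; grows counter-clockwise seen from above the deck. At 0 the lever points to deck -y (robot's right), at 1.57 up the slope. As found, in between, the hook covers the stud's place. Drag 0.12 N m; it stays where left. Closing, the hook catches the stud from about 0.25 rad, draws it up the slope 8 mm by about 1.4, then holds
- cam_axis (a point): Point on the cam's axis (parallel to deck z) on top of the head block, at deck (163, 0, 40) mm; axes turn with the cam (at cam 0 they equal the deck's). The greased steel hook sweeps 44 to 56 mm above the deck, up to 52 mm from this axis, the lever arm lies at 58 to 66
- knob (a point): Grip point of the upright round black knob (diameter 24, parallel to deck z, from 66 to 112 mm above the deck) at the end of the lever, 80 mm from the cam axis and 94 above the deck; axes turn with the cam. At cam angle c it is at deck (163 + 80 sin c, -80 cos c, 94) mm. Pinch it and lead it round the arc with the tool along the knob, or push it
- plain_tray: look-alike grey tray, 120 x 100 x 40 mm with the same upright grip fin (top at 78 mm) but no tongue and no stud; leave it alone. Origin: centre of underside
- carton_left: cardboard carton 100 x 160 x 85 mm high, far left; bystander. Origin: centre of underside
- carton_right: cardboard carton 110 x 150 x 70 mm high, far right; bystander. Origin: centre of underside
- spray: white bottle, diameter 64, 190 mm tall, left of the stand towards the back; bystander. Origin: centre of underside
- tin: can, diameter 70, 90 mm tall, right of the stand towards the back; bystander. Origin: centre of underside
Things that resemble listed ones, but are neither listed nor needed, are in the scene too. Leave any orange or pink look-alike of the tray alone.

How it is judged:
On the way, in this order (a step that is already met when the one before it is completed fails the run):
1. the cam has been swung back to its open stop (below 0.12 rad) (value of joint cam below 0.12 rad), for 0.1 s.
2. the tray lies flat in the bay, tongue up the slope, released, with the cam still open (x of tray in the frame of deck between 0.066 and 0.0795 m and y of tray in the frame of deck between -0.009 and 0.009 m and z of tray in the frame of deck below 0.0035 m and angle between the x axis of tray and the x axis of deck, either way round below 0.12 rad and x of stud in the frame of deck above 0.115 m and value of joint cam below 0.25 rad and contact force between the fingers and tray below 0.3 N), for 0.2 s.
At the end, for the whole second after the job is handed in: The cam is closed (above 1.45 rad of 1.57) and the tray lies at rest, flat (3 mm, 0.05 rad) in the bay, tongue up the slope, within 9 mm of the deck's centre line, its tongue drawn up to the head block with a gap under 2.2 mm and square to it within 0.08 rad (value of joint cam above 1.45 rad and x of tray in the frame of deck above 0.0758 m and y of tray in the frame of deck between -0.009 and 0.009 m and z of tray in the frame of deck between -0.003 and 0.003 m and x of stud in the frame of deck above 0.12 m and angle between the x axis of tray and the x axis of deck, either way round below 0.08 rad and angle between the z axis of tray and the z axis of deck, either way round below 0.05 rad and linear speed of tray below 0.02 m/s); the robot touches nothing.
It fails at once if the look-alike tray or another bystander is shoved more than 30 mm (distance of any of plain_tray, carton_left, carton_right, spray, tin from where it was at the start of the episode above 0.03 m).
It fails at once if a bystander is knocked over (angle between any of plain_tray, carton_left, carton_right, spray, tin's own z axis and vertical above 0.35 rad).
It also fails if it takes over 69 s, if anything falls off the work surface, if the arm or the gripper's body presses on something with over 40 N, if the wrist force passes 120 N, or if a joint passes its speed limit or range.

ROBOT

A 6-joint arm with a two-finger parallel gripper is mounted at the origin on the work surface. World frame = base frame: x ahead of the robot, y to its left, z up, the work surface at z = 0. Lengths are in m, angles in rad, forces in N, time in s.
With the tool pointing down it reaches from about 0.25 to 0.8 m from the base axis. Payload 3.9 kg.
Tool frame: the origin (TCP) lies between the finger pads; the fingertips stand 11 mm ahead of it and the grasp point (between the pads) lies 8 mm behind it; z points along the fingers, x is the direction in which the jaws open and shut, and the axes are right-handed (so a half turn about z gives the same grasp; the last joint's range is limited). The gripper opens to 85 mm and grips with 20 to 120 N. Pads are 22 mm wide; open, the fingers measure 114 mm over their backs; the gripper's body (76 mm by 85 mm) begins 54 mm behind the grasp point. The pads swing forward as they close: fully open they stand 13 mm farther back than shut.
Start: joints at [1.163, 0.26, -0.138, 1.173, 0, 1.571], TCP at [0.208, 0.482, 0.242] pointing down, gripper open.
Joint ranges: [-2.78, 2.78], [-0.83, 1.72], [-1.28, 1.37], [-1.9, 2.12], [-1.57, 1.48], [-3.14, 3.14]. Speed limits (rad/s): [2.57, 2.57, 3.14, 3.14, 3.14, 3.14].

INTERFACE

Orientations are given as a rotation vector (axis times angle).
In Python, from bench import r, eyes gives the robot as it stands.
- The arm moves only by the tool arm_command, never from a script. Its argument "moves" is a list that holds one entry, the list of rows, each a list of 7 numbers: the turn, a rotation vector about the tool's x, y, z in units of 6 degrees (1.0 is 6 degrees), then the shift along the tool's x, y, z in units of 25 mm (1.0 is 25 mm), then the closure in counts, from 0 (fully open) to 255 (shut). A call has exactly 8 rows; each row is the pose to reach, as a shift and turn from the pose commanded when the call began, along the tool's axes at that moment; what a row does not reach only later rows make up. A row lasts 1/12 s, in which the tool goes at most 41.7 mm and 7.16 degrees, less where a joint would pass 70% of its speed; a pose out of reach is approached as far as the arm can. A call with a gripper value outside its range is refused whole. The fingers move at their own pace and stop on an object; "force" is the grip in N (left out, the last holds). Time passes only in rows, so rows that repeat a pose let the fingers close, or fill a call up. It gives the time, the measured TCP pose, the force and the opening at its end, in the units of the state.
- r.get_state(): the state, without advancing time (a new reading comes with each control period).
- eyes.capture(name): name is "scene" or "top" or "wrist"; returns (picture, depth): 384x512x3 uint8, red, green, blue; 384x512 float32, m along the optical axis (not along the pixel's ray), 0 where there is no reading.
- eyes.camera_model(name): a dict with "intrinsics" (3x3 intrinsics, pixels), "k1" (the pictures are not rectified: a ray, as slopes to the right and down, at radius r is drawn at 1 + k1 r^2 times it, then the intrinsics apply), "R" (3x3) and "t" (3): a world point X has camera coordinates R X + t. Camera axes: x right, y down, z forward; pixel columns grow to the right and rows downward; lengths in m; the calibration is good to about 2 mm. A picture is of the moment at which its call begins: read the wrist's pose just before it. camera_model takes no time and is no camera call; for the wrist camera it gives the pose at the moment of the call.
- r.sign_off(): hands the job in, once; it reports no verdict.
The state is a dict: "t": time; "joints": joint angles; "qd": joint speeds; "joint_efforts": joint torques, N m; "tool_pos": TCP position; "eef_rot": TCP orientation; "contact_force": force on the tool from outside, world axes, zero at the start; "wrist_torque": the same for the moment, N m; "grip_width": finger opening in m.
Only numpy, scipy, OpenCV 4.12 (cv2) and the standard library are available. Lean on these libraries where they do the work, as an engineer would, in place of code of your own. Each camera call takes 0.05 s, during which the arm holds its last target. There are 200 camera calls.

## Working session

There is one attempt and no reset: what is moved stays moved. The work goes in short steps, Python scripts to look and compute and a tool call to move; the robot and the scene stay as the last step left them, time stands still between calls to the robot, and variables do not carry over. Pictures are saved under pics/ and viewed, about 8 in all and at most 12, crops included, and the job is handed in when it is done.

Besides the shell and the picture viewer there is one more tool, called after "Emit:" by a JSON object that holds its "api" and its "payload". arm_command: Moves the arm, as the interface text tells. Its arguments: {"type":"object","properties":{"moves":{"type":"array","items":{"type":"array","items":{"type":"array","items":{"type":"number"}}}},"force":{"type":"number"}},"required":["moves"]}

```bash
ls; mkdir -p pics; cat > h.py <<'E'
import numpy as np, cv2
from scipy.spatial.transform import Rotation as Ro
from bench import r, eyes
def cap(n):
    cm=eyes.camera_model(n); p,d=eyes.capture(n); return p,d,cm
def ray(cm,u,v):
    K=np.array(cm['intrinsics'],float);k=cm['k1']
    x=np.array([(u-K[0,2])/K[0,0],(v-K[1,2])/K[1,1]])
    s=x.copy()
    for _ in range(10): s=x/(1+k*(s@s))
    return np.array([s[0],s[1],1.])
def pt(cm,u,v,z):   # point at camera depth z
    return np.array(cm['R']).T@(ray(cm,u,v)*z-np.array(cm['t']))
def onz(cm,u,v,h):  # ray onto the world plane z=h
    R=np.array(cm['R']);c=-R.T@np.array(cm['t']);d=R.T@ray(cm,u,v); return c+d*(h-c[2])/d[2]
def proj(cm,X):
    K=np.array(cm['intrinsics'],float);c=np.array(cm['R'])@X+np.array(cm['t']);s=c[:2]/c[2];s=s*(1+cm['k1']*(s@s))
    return s[0]*K[0,0]+K[0,2],s[1]*K[1,1]+K[1,2]
def cloud(cm,d):
    K=np.array(cm['intrinsics'],float);v,u=np.mgrid[:384,:512]
    x=np.stack([(u-K[0,2])/K[0,0],(v-K[1,2])/K[1,1]],-1);s=x.copy()
    for _ in range(10): s=x/(1+cm['k1']*(s**2).sum(-1,keepdims=True))
    P=np.dstack([s,np.ones(d.shape)])*d[...,None]
    W=(P-np.array(cm['t']))@np.array(cm['R']); W[d==0]=np.nan; return W
def save(n,p): cv2.imwrite('pics/'+n+'.png',p[...,::-1])
E
python3 - <<'E'
from h import *
print(r.get_state())
out=[]
for n in('scene','top'):
    p,d,cm=cap(n); save(n,cv2.resize(p,(768,576))); np.savez(n+'.npz',p=p,d=d,**{k:np.array(v) for k,v in cm.items()}); print(n,cm)
E
```

```text
pics
{'t': 0.0, 'joints': array([ 1.16299290e+00,  2.60698629e-01, -1.39376344e-01,  1.17270550e+00,
       -5.54723601e-06,  1.57078599e+00]), 'qd': array([ 0.00038687, -0.00141432,  0.00072857, -0.00042127, -0.0006929 ,
        0.000715  ]), 'joint_efforts': array([-1.64128128e-04, -4.05678034e+01,  2.53922886e+01,  1.87225820e-02,
       -8.77213012e-06,  4.55261556e-06]), 'tool_pos': array([0.20794976, 0.48133615, 0.24145447]), 'eef_rot': array([ 2.62432118e+00,  1.72501027e+00, -2.59875630e-03]), 'contact_force': array([0.46779056, 0.41821658, 0.40567029]), 'wrist_torque': array([ 0.01648788, -0.00089601,  0.00232773]), 'grip_width': 0.08520448014871172}
scene {'intrinsics': array([[355.13226505,   0.        , 250.07751358],
       [  0.        , 355.13226505, 193.52478066],
       [  0.        ,   0.        ,   1.        ]]), 'k1': -0.04890239819537789, 'R': array([[-0.14984423,  0.98861678, -0.01354888],
       [ 0.83487471,  0.11917683, -0.53738357],
       [-0.5296517 , -0.09183544, -0.84322911]]), 't': array([ 0.08587588, -0.31323618,  1.4672067 ])}
top {'intrinsics': array([[471.61613838,   0.        , 259.98917898],
       [  0.        , 471.61613838, 188.00747196],
       [  0.        ,   0.        ,   1.        ]]), 'k1': -0.1500776765018515, 'R': array([[-1.90298284e-02, -9.99816806e-01, -2.05428745e-03],
       [-9.96967651e-01,  1.91305806e-02, -7.54289307e-02],
       [ 7.54544123e-02,  6.12658524e-04, -9.97149064e-01]]), 't': array([0.01873633, 0.48764358, 1.60819383])}
```

View pics/top.png

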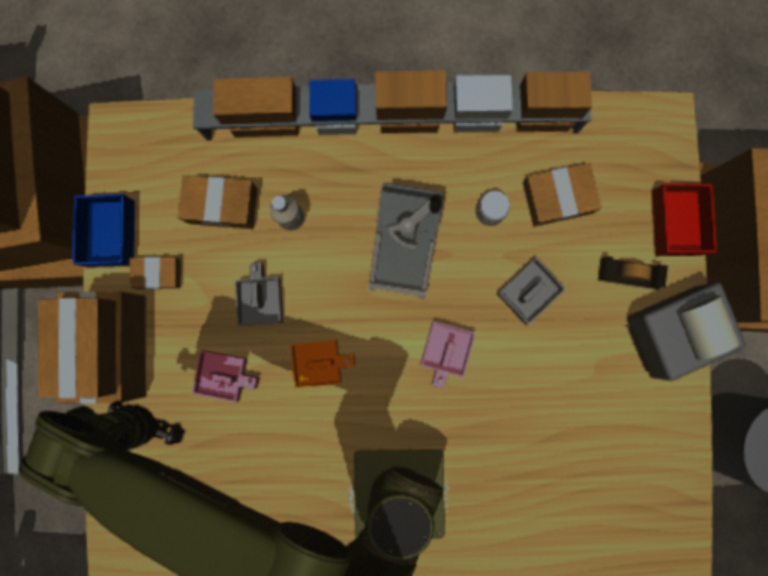

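View pics/scene.png

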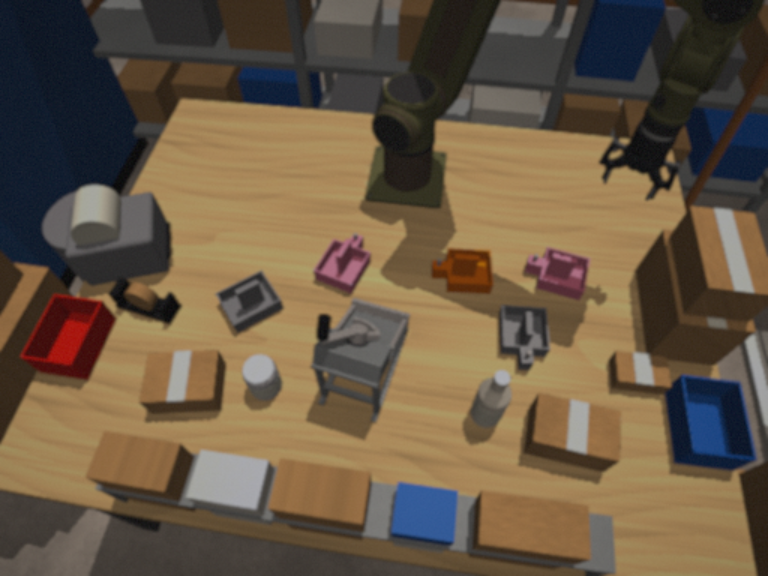

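Top view (768x576): the candidates are the grey tray with tongue at (260,298), tongue tip (257,268); the plain grey tray without tongue at (530,290); pink trays at (222,377) and (447,350); and an orange one at (320,362). By description I choose (260,298). The stand is at (407,240), its knob at (437,204), so the cam is partly closed.

```bash
python3 - <<'E'
from h import *
ims=[]
for n,(a,b,c,d_) in {'top':(115,205,235,310),'top2':(150,225,150,200)}.items():
    z=np.load('top.npz'); W=cloud(z,z['d']); p=z['p']
    if n=='top':
        np.set_printoptions(precision=3,suppress=True,linewidth=200)
        sub=W[a:b,c:d_]
        P=sub.reshape(-1,3); P=P[np.isfinite(P[:,0])&(P[:,2]>.03)]
        print('stand bbox',P.min(0),P.max(0),len(P))
    # row samples
z=np.load('top.npz');W=cloud(z,z['d'])
print('deck rows, col 263');
for v in range(120,200,4): print(v,[list(np.round(W[v,u],3)) for u in (256,268,280)])
print('tray');
for v in range(172,220,3): print(v,np.round(W[v,158:192:3,2]*1000))
a=cv2.resize(z['p'][165:225,145:205],(400,400),interpolation=2);b=cv2.resize(z['p'][115:205,235:325],(400,400),interpolation=2)
save('crop1',np.hstack([a,b]))
E
```

```text
stand bbox [ 0.452 -0.103  0.05 ] [0.687 0.06  0.281] 2824
deck rows, col 263
120 [[np.float64(0.73), np.float64(0.019), np.float64(0.002)], [np.float64(0.729), np.float64(-0.023), np.float64(0.003)], [np.float64(0.729), np.float64(-0.066), np.float64(0.001)]]
124 [[np.float64(0.68), np.float64(0.018), np.float64(0.172)], [np.float64(0.679), np.float64(-0.02), np.float64(0.169)], [np.float64(0.714), np.float64(-0.065), np.float64(0.003)]]
128 [[np.float64(0.66), np.float64(0.018), np.float64(0.204)], [np.float64(0.662), np.float64(-0.019), np.float64(0.191)], [np.float64(0.664), np.float64(-0.057), np.float64(0.178)]]
132 [[np.float64(0.649), np.float64(0.018), np.float64(0.197)], [np.float64(0.648), np.float64(-0.019), np.float64(0.2)], [np.float64(0.648), np.float64(-0.056), np.float64(0.197)]]
136 [[np.float64(0.638), np.float64(0.019), np.float64(0.188)], [np.float64(0.636), np.float64(-0.019), np.float64(0.192)], [np.float64(0.634), np.float64(-0.056), np.float64(0.202)]]
140 [[np.float64(0.626), np.float64(0.019), np.float64(0.183)], [np.float64(0.624), np.float64(-0.018), np.f
[... 2825 characters left out ...]
. -10.  42.  32.  39.  -5.   3.  -2.   1.  -0.  -6.]
184 [-7. -0.  3. 40. 33. 45.  1. -4.  5. -2. -2. -3.]
187 [39. 39. 43. 44. 32. 25. 10.  5.  1. 39.  6. -1.]
190 [19.  3.  2. 79. 72. 40.  3.  4.  2. 43. -2. -3.]
193 [21. -0.  3. 70. 79. 35.  6.  9.  5. 43. -7.  0.]
196 [30.  6.  4. 74. 84. 36.  5. -1.  0. 39.  2. -0.]
199 [36.  6.  1.  6. 77. 44.  3.  0. -3. 37. -3. -0.]
202 [36.  8.  2.  1. 74. 48.  2.  0.  9. 43. -4. -4.]
205 [38. 10.  4.  3.  1.  8.  3. -3.  1.  2.  1.  4.]
208 [35.  4.  2. -1.  5.  2. -1.  6.  0.  5.  7. -1.]
211 [41.  3.  0. -0. 10.  3. 12.  0.  5.  4. 14.  1.]
214 [39.  8.  8. -1.  1. 37. 46. 35. 42. 38. 17. -8.]
217 [ 1.  2. -1. -5. -3. -7.  1.  2. -1. -1.  2.  1.]
```

View pics/crop1.png

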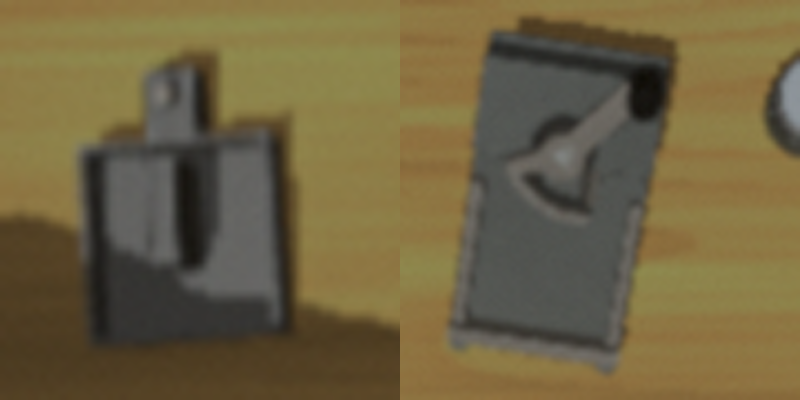

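The left crop confirms the chosen tray: its tongue carries a stud at crop (165,92). On the right, the lever points up and right to the knob at crop (645,90), and the hook covers the stud's place. Next I fit the deck and tray poses from the top cloud.

```bash
python3 - <<'E'
from h import *
np.set_printoptions(precision=4,suppress=True)
z=np.load('top.npz');W=cloud(z,z['d']);p=z['p'].astype(int)
# stand mask
m=np.zeros((384,512),np.uint8); sl=(slice(110,205),slice(235,310)); m[sl]=(W[sl][...,2]>.03)*255
m=cv2.morphologyEx(m,cv2.MORPH_OPEN,np.ones((3,3)))
n,l,s,_=cv2.connectedComponentsWithStats(m); k=1+s[1:,4].argmax(); m=(l==k)
P=W[m]
# bay plane
q=np.array([W[v,u] for v in range(166,188) for u in range(254,282)]);q=q[np.isfinite(q[:,0])]
for _ in range(5):
    c=np.linalg.lstsq(np.c_[q[:,:2],np.ones(len(q))],q[:,2],rcond=None)[0]; e=q[:,2]-np.c_[q[:,:2],np.ones(len(q))]@c; q=q[abs(e)<max(.006,e.std()*2)] 
print('plane',c,'slope',np.degrees(np.arctan(np.hypot(*c[:2]))),'yaw',np.degrees(np.arctan2(c[1],c[0])),e.std())
cs=cv2.findContours(m.astype(np.uint8),0,1)[0][0]
# rect on horizontal xy
XY=(P[:,:2]*1000).astype(np.float32); R=cv2.minAreaRect(XY); print('rect',R,cv2.boxPoints(R))
# side edges per deck coordinate
for yaw in (-6,-8,-10):
    t=np.radians(yaw);ex=np.array([np.cos(t),np.sin(t)]);ey=np.array([-ex[1],ex[0]])
    a=P[:,:2]@ex;b=P[:,:2]@ey
    L=[];H=[];A=np.arange(a.min()+.02,a.max()-.02,.008)
    for x in A:
        k=abs(a-x)<.006; L.append(b[k].min());H.append(b[k].max())
    print(yaw,'a',a.min(),a.max(),'lo',np.round(L,3),'hi',np.round(H,3))
# knob: dark
kk=(p[...,:].sum(2)<90)&m
v,u=np.nonzero(kk&(np.mgrid[:384,:512][1]>285));print('knob px',u.mean(),v.mean(),len(u)); print('knob pts',np.nanmedian(W[v,u],0),np.nanmax(W[v,u][:,2]))
# tray
m=np.zeros((384,512),np.uint8); sl=(slice(168,225),slice(145,205)); m[sl]=(W[sl][...,2]>.022)*255
n,l,s,_=cv2.connectedComponentsWithStats(m); k=1+s[1:,4].argmax(); 
T=W[l==k]; F=T[T[:,2]>.06]; G=T[(T[:,2]<.055)]
R=cv2.minAreaRect((T[:,:2]*1000).astype(np.float32));print('tray all',R)
print('fin',F.mean(0),cv2.minAreaRect((F[:,:2]*1000).astype(np.float32)))
E
```

```text
plane [ 0.5884 -0.1038 -0.2263] slope 30.859316853784332 yaw -10.001393451334772 0.0028754095503168977
rect ((570.0087890625, -22.168251037597656), (130.17623901367188, 221.6593475341797), 79.62200927734375) [[ 449.2672  -66.2266]
 [ 667.3004 -106.1566]
 [ 690.7504   21.8901]
 [ 472.7172   61.8201]]
-6 a 0.45520091712308375 0.6820863231082622 lo [-0.02  -0.021 -0.02  -0.022 -0.022 -0.024 -0.023 -0.025 -0.025 -0.023
 -0.026 -0.026 -0.028 -0.027 -0.029 -0.029 -0.03  -0.03  -0.031 -0.031
 -0.033 -0.033 -0.032 -0.032] hi [0.109 0.108 0.108 0.108 0.106 0.107 0.104 0.105 0.105 0.102 0.103 0.103
 0.1   0.101 0.102 0.1   0.1   0.096 0.096 0.094 0.095 0.093 0.093 0.093]
-8 a 0.45500460559206996 0.6788057836529727 lo [-0.004 -0.004 -0.004 -0.005 -0.005 -0.006 -0.006 -0.006 -0.006 -0.004
 -0.007 -0.006 -0.008 -0.007 -0.009 -0.009 -0.009 -0.009 -0.01  -0.01
 -0.011 -0.011 -0.009] hi [0.123 0.125 0.125 0.123 0.125 0.125 0.123 0.123 0.123 0.122 0.122 0.12
 0.121 0.122 0.122 0.12  0.117 0.118 0.116 0.117 0.117 0.116 0.116]
-10 a 0.4542539410372286 0.6761092522156243 lo [0.015 0.013 0.013 0.013 0.013 0.012 0.012 0.013 0.013 0.014 0.013 0.013
 0.012 0.013 0.012 0.012 0.012 0.012 0.012 0.012 0.012 0.012 0.013] hi [0.141 0.142 0.142 0.141 0.142 0.14  0.142 0.142 0.14  0.142 0.142 0.14
 0.142 0.142 0.141 0.141 0.139 0.139 0.138 0.139 0.137 0.139 0.139]
knob px 289.88235294117646 135.0735294117647 68
knob pts [ 0.6235 -0.0819  0.267 ] 0.28106235780179295
tray all ((468.0723571777344, 314.64752197265625), (138.54173278808594, 104.15628051757812), 3.028017520904541)
fin [0.5195 0.3183 0.0613] ((519.4667358398438, 318.32098388671875), (5.069077968597412, 0.0), -134.67071533203125)
```

```bash
cat >> h.py <<'E'
np.set_printoptions(precision=4,suppress=True,linewidth=160)
import json,os
D=json.load(open('deck.json')) if os.path.exists('deck.json') else dict(o=[.484,-.0072,.059],yaw=-10.2)
def deckR(yaw=None,sl=30):
    return (Ro.from_euler('z',D['yaw'] if yaw is None else yaw,degrees=True)*Ro.from_euler('y',-sl,degrees=True)).as_matrix()
def d2w(x,y,z): return np.array(D['o'])+deckR()@np.array([x,y,z])/1000
def w2d(X): return ((np.asarray(X)-np.array(D['o']))@deckR())*1000
def toolR(Rf,ang):  # tool z = -frame z, tool x at angle ang (deg, ccw) from frame x
    a=np.radians(ang); x=Rf@[np.cos(a),np.sin(a),0]; z=-Rf[:,2]; return np.c_[x,np.cross(z,x),z]
def go(pos,R):
    s=r.get_state();R0=Ro.from_rotvec(s['eef_rot'])
    t=(R0.inv()*Ro.from_matrix(R)).as_rotvec(degrees=True)/6; sh=R0.as_matrix().T@(np.asarray(pos)-s['tool_pos'])/.025
    print('t',s['t'],'turn',t.round(3),'shift',sh.round(3),'rows turn',round(np.linalg.norm(t)*6/7.16,1),'rows shift',round(np.linalg.norm(sh)*25/41.7,1))
def st():
    s=r.get_state();print('t',s['t'],'tcp',s['tool_pos'],'deck',w2d(s['tool_pos']).round(1),'F',s['contact_force'].round(1),'w',round(s['grip_width']*1000,1),'q',s['joints'].round(2))
E
python3 -c "
from h import *
p=d2w(100,0,270);print(p);go(p,toolR(deckR(),0))"
```

```text
[0.4364 0.0014 0.3428]
t 0.1 turn [-3.336  4.236 12.498] shift [-14.011  16.002  -4.026] rows turn 11.4 rows shift 13.0
```

Emit:
{"api": "arm_command", "payload": {"moves": [[[-3.336,4.236,12.498,-14.011,16.002,-4.026,0],[-3.336,4.236,12.498,-14.011,16.002,-4.026,0],[-3.336,4.236,12.498,-14.011,16.002,-4.026,0],[-3.336,4.236,12.498,-14.011,16.002,-4.026,0],[-3.336,4.236,12.498,-14.011,16.002,-4.026,0],[-3.336,4.236,12.498,-14.011,16.002,-4.026,0],[-3.336,4.236,12.498,-14.011,16.002,-4.026,0],[-3.336,4.236,12.498,-14.011,16.002,-4.026,0]]]}}

```text
t: 0.77
tool_pos: [0.3486, 0.184, 0.3044]
eef_rot: [3.032, 0.347, 0.591]
contact_force: [0.7, 0.2, 0.0]
grip_width: 0.0854
```

```bash
python3 -c "
from h import *
st();p=d2w(100,0,270);go(p,toolR(deckR(),0))"
```

```text
t 0.7667 tcp [0.3486 0.184  0.3044] deck [-22.  164.2 296. ] F [0.7 0.2 0. ] w 85.4 q [ 0.66 -0.23 -0.55  0.93 -0.22  1.97]
t 0.7667 turn [-0.995  1.241  3.677] shift [ 2.095  7.976 -0.188] rows turn 3.4 rows shift 4.9
```

Emit:
{"api": "arm_command", "payload": {"moves": [[[-0.995,1.241,3.677,2.095,7.976,-0.188,0],[-0.995,1.241,3.677,2.095,7.976,-0.188,0],[-0.995,1.241,3.677,2.095,7.976,-0.188,0],[-0.995,1.241,3.677,2.095,7.976,-0.188,0],[-0.995,1.241,3.677,2.095,7.976,-0.188,0],[-0.995,1.241,3.677,2.095,7.976,-0.188,0],[-0.995,1.241,3.677,2.095,7.976,-0.188,0],[-0.995,1.241,3.677,2.095,7.976,-0.188,0]]]}}

```text
t: 1.43
tool_pos: [0.4368, 0.0035, 0.3419]
eef_rot: [2.981, -0.261, 0.793]
contact_force: [0.2, -0.0, -0.5]
grip_width: 0.0855
```

```bash
python3 -c "
from h import *
st();p,d,cm=cap('wrist');save('w1',cv2.resize(p,(768,576)));np.savez('w1.npz',p=p,d=d,**{k:np.array(v) for k,v in cm.items()})
print(cm['intrinsics'],-np.array(cm['R']).T@cm['t'],w2d(-np.array(cm['R']).T@cm['t']))"
```

```text
t 1.4333 tcp [0.4368 0.0035 0.3419] deck [ 99.6   2.2 269.2] F [ 0.2 -0.  -0.5] w 85.5 q [ 0.11 -0.28 -0.56  0.79 -0.14  1.82]
[[309.417    0.     251.4884]
 [  0.     309.417  190.1514]
 [  0.       0.       1.    ]] [0.3841 0.0853 0.456 ] [ 99.1527  73.302  401.1127]
```

View pics/w1.png

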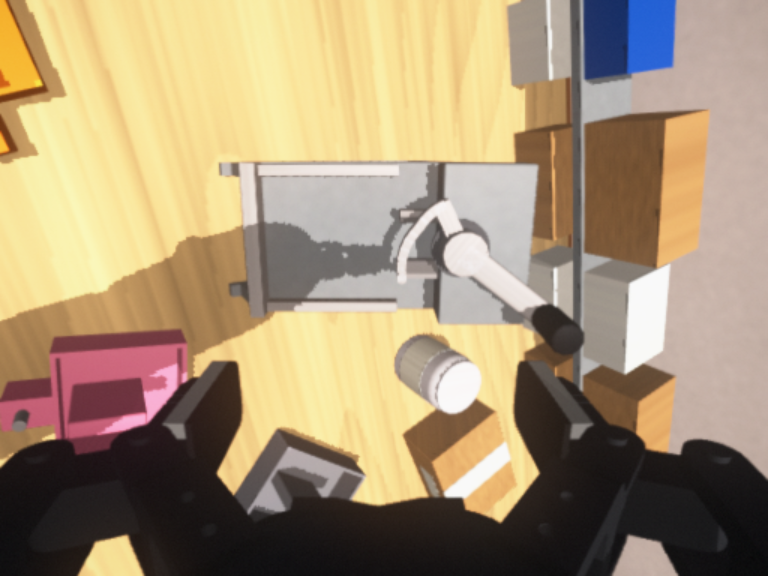

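The wrist view shows the stand square on: ledge at columns 243–262, rails at rows 163–177 and 300–312, the head block's face at column 438, the cheeks at rows 213 and 268, and the knob at (556,328). I'll fit these from the depth.

```bash
python3 - <<'E'
from h import *
z=np.load('w1.npz');W=cloud(z,z['d']);Q=((W-np.array(D['o']))@deckR())*1000
# deck plane in bay px (orig coordinates /1.5)
def box(u0,u1,v0,v1): return Q[int(v0/1.5):int(v1/1.5),int(u0/1.5):int(u1/1.5)].reshape(-1,3)
def plane(q):
    q=q[np.isfinite(q[:,0])]
    for _ in range(6):
        A=np.c_[q[:,:2],np.ones(len(q))];c=np.linalg.lstsq(A,q[:,2],rcond=None)[0];e=q[:,2]-A@c;q=q[abs(e)<max(2,2*e.std())]
    return c,e.std(),len(q)
print('deck',plane(box(270,385,190,290)));print('head',plane(np.r_[box(455,525,172,210),box(445,480,285,315)]))
X,Y,Z=Q[...,0],Q[...,1],Q[...,2]
print('rail Z',np.nanmedian(box(270,390,167,173),0),np.nanmedian(box(275,385,304,309),0),'ledge',np.nanmedian(box(248,256,180,290),0))
# pixel edges -> gray row/col profiles
g=z['p'].astype(int).sum(2)
for v in (125,130,140,150,190): print('row',v,[(u,g[v,u],int(X[v,u]) if X[v,u]==X[v,u] else None,int(Z[v,u]) if X[v,u]==X[v,u] else None) for u in list(range(156,178,2))])
for u in (190,220,250): print('col',u,[(v,g[v,u],round(float(Y[v,u])),round(float(Z[v,u]))) for v in list(range(104,122))+list(range(196,214))])
for v in (120,125): print('headrow',v,[(u,g[v,u],round(float(X[v,u])),round(float(Z[v,u]))) for u in range(282,302)])
E
```

```text
deck (array([ 0.0003, -0.0004,  1.1866]), np.float64(0.7492304923463453), 5017)
head (array([-0.0012, -0.0008, 41.3364]), np.float64(0.7411857965190449), 1683)
rail Z [59.3915 60.1366 15.0152] [ 55.3388 -56.3434  15.1194] ledge [-6.077   8.2785 25.1991]
row 125 [(156, np.int64(632), -39, -46), (158, np.int64(636), -36, -47), (160, np.int64(595), -11, 26), (162, np.int64(669), -9, 25), (164, np.int64(661), -7, 25), (166, np.int64(673), -5, 23), (168, np.int64(684), -2, 24), (170, np.int64(506), 0, 23), (172, np.int64(337), 0, 12), (174, np.int64(403), 0, 3), (176, np.int64(590), 1, 1)]
row 130 [(156, np.int64(633), -39, -45), (158, np.int64(635), -36, -47), (160, np.int64(606), -19, 0), (162, np.int64(663), -9, 26), (164, np.int64(661), -7, 25), (166, np.int64(672), -5, 25), (168, np.int64(683), -2, 25), (170, np.int64(512), 0, 23), (172, np.int64(337), 0, 14), (174, np.int64(358), 0, 4), (176, np.int64(581), 1, 0)]
row 140 [(156, np.int64(639), -40, -46), (158, np.int64(629), -38, -48), (160, np.int64(583), -35, -47), (162, np.int64(636), -11, 23), (164, np.int64(663), -8, 24), (166,
[... 4747 characters left out ...]
629), 152, 41), (300, np.int64(632), 153, 40), (301, np.int64(625), 154, 42)]
headrow 125 [(282, np.int64(596), 136, 1), (283, np.int64(557), 138, 1), (284, np.int64(386), 139, 1), (285, np.int64(349), 140, 2), (286, np.int64(346), 141, 2), (287, np.int64(347), 143, 2), (288, np.int64(346), 144, 0), (289, np.int64(342), 145, 2), (290, np.int64(335), 147, 1), (291, np.int64(304), 148, 1), (292, np.int64(227), 148, 10), (293, np.int64(215), 148, 19), (294, np.int64(223), 148, 29), (295, np.int64(291), 148, 38), (296, np.int64(480), 149, 40), (297, np.int64(616), 150, 42), (298, np.int64(632), 151, 41), (299, np.int64(629), 152, 40), (300, np.int64(628), 153, 41), (301, np.int64(626), 154, 41)]
```

```bash
python3 - <<'E'
from h import *
R=deckR();o=np.array(D['o'])+R@[0,.0004,.0012];json.dump(dict(o=list(o),yaw=D['yaw']),open('deck.json','w'));D['o']=o
z=np.load('w1.npz');W=cloud(z,z['d']);Q=((W-o)@R)*1000
q=Q[195:240,350:395];g=z['p'][195:240,350:395].sum(2)
m=(q[...,2]>85);k=q[m];print('knob n',len(k),'z',np.percentile(k[:,2],[5,50,95]),'xy',k[:,:2].mean(0))
t=k[k[:,2]>106];c,rr=cv2.minEnclosingCircle(t[:,:2].astype(np.float32));print('top',len(t),c,rr)
x,y=c;cam=np.arctan2(x-163,-y);print('cam',cam,'rad',np.hypot(x-163,y))
kx,ky=163+80*np.sin(cam),-80*np.cos(cam)
go(d2w(kx,ky,150),toolR(R,np.degrees(cam)))
E
```

```text
knob n 639 z [ 88.4489 110.598  112.4648] xy [223.482 -44.725]
top 436 (226.05441284179688, -46.82832336425781) 11.961812973022461
cam 0.932005987125599 rad 78.54139576001468
t 1.4833 turn [-0.034  0.024 -8.846] shift [5.122 2.059 4.698] rows turn 7.4 rows shift 4.3
```

Emit:
{"api": "arm_command", "payload": {"moves": [[[0,0,-8.9,5.1,2.06,4.7,0],[0,0,-8.9,5.1,2.06,4.7,0],[0,0,-8.9,5.1,2.06,4.7,0],[0,0,-8.9,5.1,2.06,4.7,0],[0,0,-8.9,5.1,2.06,4.7,0],[0,0,-8.9,5.1,2.06,4.7,0],[0,0,-8.9,5.1,2.06,4.7,0],[0,0,-8.9,5.1,2.06,4.7,0]]]}}

```text
t: 2.15
tool_pos: [0.5952, -0.0724, 0.3028]
eef_rot: [2.596, 1.051, 0.632]
contact_force: [-0.5, 0.4, -0.6]
grip_width: 0.0849
```

```bash
python3 -c "
from h import *
c=.932
st();go(d2w(163+80*np.sin(c),-80*np.cos(c),87),toolR(deckR(),np.degrees(c)))"
```

```text
t 2.15 tcp [ 0.5952 -0.0724  0.3028] deck [226.7 -44.9 149.4] F [-0.5  0.4 -0.6] w 84.9 q [-0.1   0.02 -0.42  0.62 -0.03  0.69]
t 2.15 turn [-0.062 -0.004  0.138] shift [-0.079  0.099  2.495] rows turn 0.1 rows shift 1.5
```

Down over the knob, then close with a moderate grip.

Emit:
{"api": "arm_command", "payload": {"moves": [[[0,0,0.1,-0.08,0.1,1.2,0],[0,0,0.1,-0.08,0.1,2.5,0],[0,0,0.1,-0.08,0.1,2.5,120],[0,0,0.1,-0.08,0.1,2.5,200],[0,0,0.1,-0.08,0.1,2.5,255],[0,0,0.1,-0.08,0.1,2.5,255],[0,0,0.1,-0.08,0.1,2.5,255],[0,0,0.1,-0.08,0.1,2.5,255]]], "force": 40}}

```text
t: 2.82
tool_pos: [0.6265, -0.0838, 0.2527]
eef_rot: [2.604, 1.024, 0.642]
contact_force: [-2.0, 1.7, 3.7]
grip_width: 0.0228
```

```bash
cat >> h.py <<'E'
def arc(cs,z,rot=1):  # rows following the knob arc, relative to the pose now
    s=r.get_state();R0=Ro.from_rotvec(s['eef_rot'])
    d=w2d(s['tool_pos']);c0=np.arctan2(d[0]-163,-d[1]);print('now cam',c0,'rad',np.hypot(d[0]-163,d[1]))
    for c in cs:
        R=toolR(deckR(),np.degrees(c)+rot)
        t=(R0.inv()*Ro.from_matrix(R)).as_rotvec(degrees=True)/6
        sh=R0.as_matrix().T@(d2w(163+80*np.sin(c),-80*np.cos(c),z)-s['tool_pos'])/.025
        print(round(c,3),[*t.round(2),*sh.round(2),255])
E
python3 -c "
from h import *
st();arc(np.arange(.83,.09,-.1),87,0);arc([.05,0,-.04],87,0)"
```

```text
t 2.8167 tcp [ 0.6265 -0.0838  0.2527] deck [230.1 -50.5  89.7] F [-2.   1.7  3.7] w 22.8 q [-0.12  0.1  -0.47  0.48 -0.03  0.69]
now cam 0.925502364168649 rad 83.97325261693337
0.83 [np.float64(-0.01), np.float64(-0.03), np.float64(0.93), np.float64(-0.31), np.float64(-0.17), np.float64(0.11), 255]
0.73 [np.float64(-0.01), np.float64(-0.03), np.float64(1.88), np.float64(-0.62), np.float64(-0.22), np.float64(0.1), 255]
0.63 [np.float64(-0.01), np.float64(-0.03), np.float64(2.84), np.float64(-0.93), np.float64(-0.3), np.float64(0.1), 255]
0.53 [np.float64(-0.01), np.float64(-0.03), np.float64(3.79), np.float64(-1.23), np.float64(-0.41), np.float64(0.1), 255]
0.43 [np.float64(-0.02), np.float64(-0.03), np.float64(4.74), np.float64(-1.52), np.float64(-0.55), np.float64(0.1), 255]
0.33 [np.float64(-0.02), np.float64(-0.02), np.float64(5.7), np.float64(-1.79), np.float64(-0.71), np.float64(0.1), 255]
0.23 [np.float64(-0.02), np.float64(-0.02), np.float64(6.65), np.float64(-2.05), np.float64(-0.9), np.float64(0.1), 255]
0.13 [np.float64(-0.02), np.float64(-0.02), np.float64(7.61), np.float64(-2.28), np.float64(-1.12), np.float64(0.1), 255]
now cam 0.925502364168649 rad 83.97325261693337
0.05 [np.float64(-0.02), np.float64(-0.02), np.float64(8.37), np.float64(-2.46), np.float64(-1.31), np.float64(0.1), 255]
0 [np.float64(-0.02), np.float64(-0.02), np.float64(8.85), np.float64(-2.55), np.float64(-1.44), np.float64(0.1), 255]
-0.04 [np.float64(-0.02), np.float64(-0.02), np.float64(9.23), np.float64(-2.63), np.float64(-1.54), np.float64(0.1), 255]
```

Gripped (width 22.8 mm). Leading the knob back round the arc.

Emit:
{"api": "arm_command", "payload": {"moves": [[[0,0,0.93,-0.31,-0.1,0,255],[0,0,1.88,-0.62,-0.18,0,255],[0,0,2.84,-0.93,-0.28,0,255],[0,0,3.79,-1.23,-0.4,0,255],[0,0,4.74,-1.52,-0.55,0,255],[0,0,5.7,-1.79,-0.71,0,255],[0,0,6.65,-2.05,-0.9,0,255],[0,0,7.61,-2.28,-1.12,0,255]]]}}

```text
t: 3.48
tool_pos: [0.573, -0.107, 0.2247]
eef_rot: [2.956, -0.083, 0.786]
contact_force: [-3.1, -5.3, 4.4]
grip_width: 0.0231
```

```bash
python3 -c "
from h import *
st();arc([.1,.05,0,-.04],88,0)"
```

```text
t 3.4833 tcp [ 0.573  -0.107   0.2247] deck [174.  -82.8  89.7] F [-3.1 -5.3  4.4] w 23.1 q [-0.18  0.04 -0.61  0.39 -0.    1.44]
now cam 0.1321711477585336 rad 83.5458188135341
0.1 [np.float64(0.04), np.float64(-0.02), np.float64(0.22), np.float64(-0.1), np.float64(-0.14), np.float64(0.07), 255]
0.05 [np.float64(0.04), np.float64(-0.02), np.float64(0.7), np.float64(-0.26), np.float64(-0.15), np.float64(0.07), 255]
0 [np.float64(0.04), np.float64(-0.02), np.float64(1.18), np.float64(-0.42), np.float64(-0.17), np.float64(0.07), 255]
-0.04 [np.float64(0.04), np.float64(-0.02), np.float64(1.56), np.float64(-0.55), np.float64(-0.18), np.float64(0.06), 255]
```

Emit:
{"api": "arm_command", "payload": {"moves": [[[0,0,0.2,-0.1,-0.04,0,255],[0,0,0.7,-0.26,-0.08,0,255],[0,0,1.2,-0.42,-0.14,0,255],[0,0,1.2,-0.48,-0.14,0,255],[0,0,1.2,-0.5,-0.14,0,255],[0,0,1.2,-0.5,-0.14,0,255],[0,0,1.2,-0.5,-0.14,0,255],[0,0,1.2,-0.5,-0.14,0,255]]]}}

```text
t: 4.15
tool_pos: [0.5641, -0.1059, 0.2197]
eef_rot: [2.966, -0.268, 0.803]
contact_force: [1.3, -14.3, 3.0]
grip_width: 0.0228
```

```bash
python3 -c "
from h import *
st();arc([0],88,0)"
```

```text
t 4.15 tcp [ 0.5641 -0.1059  0.2197] deck [163.7 -83.4  89.8] F [  1.3 -14.3   3. ] w 22.8 q [-0.18  0.03 -0.64  0.37 -0.01  1.57]
now cam 0.008654541022744038 rad 83.38678489232578
0 [np.float64(0.1), np.float64(-0.06), np.float64(0.01), np.float64(-0.03), np.float64(-0.14), np.float64(0.07), 255]
```

Emit:
{"api": "arm_command", "payload": {"moves": [[[0,0,0,0,0,0,0],[0,0,0,0,0,0,0],[0,0,0,0,0,0,0],[0,0,0,0,0,-1.5,0],[0,0,0,0,0,-3,0],[0,0,0,0,0,-4.5,0],[0,0,0,0,0,-6,0],[0,0,0,0,0,-6,0]]]}}

```text
t: 4.82
tool_pos: [0.4892, -0.087, 0.3545]
eef_rot: [2.976, -0.258, 0.814]
contact_force: [2.1, -0.9, 0.5]
grip_width: 0.0854
```

```bash
python3 - <<'E'
from h import *
st();p,d,cm=cap('wrist');save('w2',cv2.resize(p,(768,576)));W=cloud(cm,d);Q=((W-np.array(D['o']))@deckR())*1000
# knob top
m=(Q[...,2]>104)&(Q[...,2]<116)&(Q[...,0]>120)&(Q[...,0]<260)&(Q[...,1]>-110)&(Q[...,1]<-20)
t=Q[m]; 
if len(t)>20: c,rr=cv2.minEnclosingCircle(t[:,:2].astype(np.float32));print('top',len(t),c,rr,t.mean(0))
# rails/ledge again, from this pose
for x in (40,80):
    k=(abs(Q[...,0]-x)<5)&(Q[...,2]>11)&(Q[...,2]<18);b=Q[k][:,1];print('rail y',b[b>0].min() if (b>0).any() else None,b[b<0].max() if (b<0).any() else None)
go([.468-.006,.315,.28],toolR(np.eye(3),93))
E
```

```text
t 4.8167 tcp [ 0.4892 -0.087   0.3545] deck [164.4 -78.  245.1] F [ 2.1 -0.9  0.5] w 85.4 q [-0.18 -0.19 -0.48  0.75  0.    1.57]
top 548 (162.7557830810547, -79.68467712402344) 11.907854080200195 [162.8797 -78.5338 111.2576]
rail y 53.83153151659959 -53.64082934798477
rail y 54.77407872860851 -53.74703794140888
t 4.8667 turn [  4.542  -3.616 -16.702] shift [ -4.769 -15.652   0.516] rows turn 14.8 rows shift 9.8
```

View pics/w2.png

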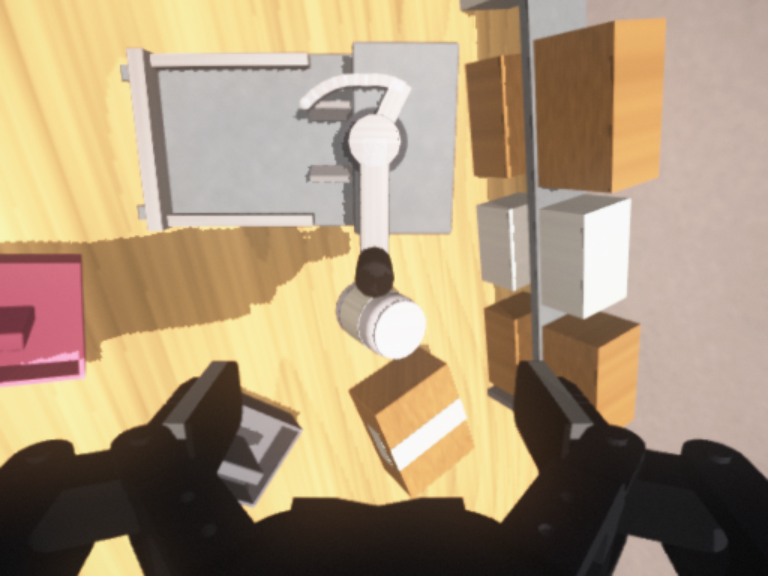

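Cam open confirmed: the knob top measures deck (162.8, −79.7), so cam ≈ 0. In this view the hook lies up-left at (305,105), clear of the gap between the cheeks. On to the tray.

Emit:
{"api": "arm_command", "payload": {"moves": [[[4.54,-3.62,-16.7,-4.77,-15.65,0.3,0],[4.54,-3.62,-16.7,-4.77,-15.65,0.3,0],[4.54,-3.62,-16.7,-4.77,-15.65,0.3,0],[4.54,-3.62,-16.7,-4.77,-15.65,0.3,0],[4.54,-3.62,-16.7,-4.77,-15.65,0.3,0],[4.54,-3.62,-16.7,-4.77,-15.65,0.3,0],[4.54,-3.62,-16.7,-4.77,-15.65,0.3,0],[4.54,-3.62,-16.7,-4.77,-15.65,0.3,0]]]}}

```text
t: 5.53
tool_pos: [0.4624, 0.2427, 0.2907]
eef_rot: [2.84, 1.233, 0.404]
contact_force: [0.5, -0.6, 0.8]
grip_width: 0.0856
```

```bash
python3 -c "
from h import *
st();go([.462,.315,.28],toolR(np.eye(3),93))"
```

```text
t 5.5333 tcp [0.4624 0.2427 0.2907] deck [ 59.1 241.7 232.2] F [ 0.5 -0.6  0.8] w 85.6 q [ 0.51  0.05 -0.3   0.96 -0.04  1.26]
t 5.5333 turn [ 1.976 -1.618 -7.635] shift [ 1.977 -2.051  0.655] rows turn 6.7 rows shift 1.8
```

Emit:
{"api": "arm_command", "payload": {"moves": [[[1.98,-1.62,-7.6,1.98,-2.05,0.6,0],[1.98,-1.62,-7.6,1.98,-2.05,0.6,0],[1.98,-1.62,-7.6,1.98,-2.05,0.6,0],[1.98,-1.62,-7.6,1.98,-2.05,0.6,0],[1.98,-1.62,-7.6,1.98,-2.05,0.6,0],[1.98,-1.62,-7.6,1.98,-2.05,0.6,0],[1.98,-1.62,-7.6,1.98,-2.05,0.6,0],[1.98,-1.62,-7.6,1.98,-2.05,0.6,0]]]}}

```text
t: 6.2
tool_pos: [0.4638, 0.3137, 0.2809]
eef_rot: [-2.171, -2.269, 0.001]
contact_force: [0.8, 0.4, -0.4]
grip_width: 0.0852
```

```bash
python3 - <<'E'
from h import *
st();p,d,cm=cap('wrist');save('w3',cv2.resize(p,(768,576)));W=cloud(cm,d);np.savez('w3.npz',p=p,d=d,W=W)
near=(np.hypot(W[...,0]-.468,W[...,1]-.315)<.12)
m=(near&(W[...,2]>.03)&(W[...,2]<.09)).astype(np.uint8)
n,l,s,_=cv2.connectedComponentsWithStats(m);k=1+s[1:,4].argmax();T=W[l==k]
def rect(P):
    return cv2.minAreaRect((P[:,:2]*1000).astype(np.float32))
print('all',len(T),rect(T)); F=W[near&(W[...,2]>.068)&(W[...,2]<.09)];print('fin',len(F),F.mean(0),rect(F))
S=T[(T[:,2]>.052)&(T[:,2]<.064)&(T[:,0]>.5)];print('stud',len(S),S.mean(0) if len(S) else None, cv2.minEnclosingCircle(S[:,:2].astype(np.float32)) if len(S) else None)
E
```

```text
t 6.2 tcp [0.4638 0.3137 0.2809] deck [ 44.5 311.9 229.3] F [ 0.8  0.4 -0.4] w 85.2 q [0.59 0.31 0.03 1.29 0.   0.55]
all 2563 ((467.6072998046875, 316.22100830078125), (140.07691955566406, 100.53797912597656), 3.0912227630615234)
fin 642 [0.4609 0.3161 0.0776] ((461.3510437011719, 316.30712890625), (55.56015396118164, 13.559247970581055), 2.5584161281585693)
stud 59 [0.5218 0.3195 0.0582] ((0.5226485729217529, 0.3197801411151886), 0.0047782850451767445)
```

View pics/w3.png

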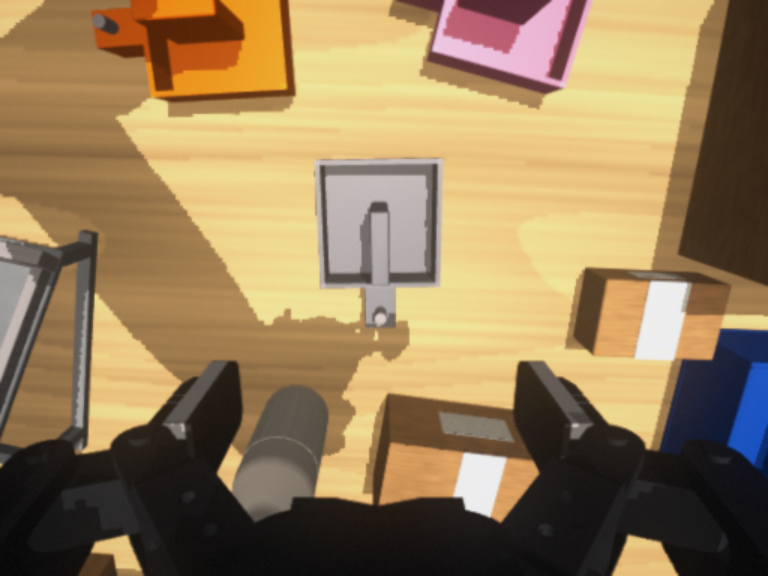

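The view shows the stud-and-tongue tray at (380,225), tongue tip (380,320), stud (380,316). The sizes match (140×100, fin 55.6×13.6, stud height 58), so I descend on the fin.

```bash
python3 -c "
from h import *
go([.4615,.3161,.054],toolR(np.eye(3),93))
z=np.load('top.npz');W=cloud(z,z['d']);P=W[125:155,178:205].reshape(-1,3);print('spray',np.nanmedian(P[P[:,2]>.05],0))"
```

```text
t 6.25 turn [ 0.001 -0.012 -0.111] shift [ 0.098 -0.081  9.088] rows turn 0.1 rows shift 5.4
spray [0.6366 0.2314 0.1277]
```

Emit:
{"api": "arm_command", "payload": {"moves": [[[0,0,-0.1,0.1,-0.08,1.6,0],[0,0,-0.1,0.1,-0.08,3.2,0],[0,0,-0.1,0.1,-0.08,4.8,0],[0,0,-0.1,0.1,-0.08,6.4,0],[0,0,-0.1,0.1,-0.08,7.6,0],[0,0,-0.1,0.1,-0.08,8.5,0],[0,0,-0.1,0.1,-0.08,9.1,0],[0,0,-0.1,0.1,-0.08,9.1,0]]]}}

```text
t: 6.92
tool_pos: [0.4585, 0.3138, 0.0517]
eef_rot: [-2.163, -2.276, 0.006]
contact_force: [-0.3, -0.7, -0.2]
grip_width: 0.0851
```

```bash
python3 -c "
from h import *
st();go([.4615,.3161,.054],toolR(np.eye(3),93))"
```

```text
t 6.9167 tcp [0.4585 0.3138 0.0517] deck [-74.6 311.   33.5] F [-0.3 -0.7 -0.2] w 85.1 q [ 0.6   0.46 -0.37  0.74  0.    0.55]
t 6.9167 turn [-0.038  0.012 -0.016] shift [ 0.087  0.124 -0.092] rows turn 0.0 rows shift 0.1
```

Emit:
{"api": "arm_command", "payload": {"moves": [[[0,0,0,0.08,0.12,-0.09,0],[0,0,0,0.08,0.12,-0.09,0],[0,0,0,0.08,0.12,-0.09,120],[0,0,0,0.08,0.12,-0.09,180],[0,0,0,0.08,0.12,-0.09,220],[0,0,0,0.08,0.12,-0.09,255],[0,0,0,0.08,0.12,-0.09,255],[0,0,0,0.08,0.12,-0.09,255]]], "force": 80}}

```text
t: 7.58
tool_pos: [0.465, 0.3171, 0.0582]
eef_rot: [2.161, 2.277, 0.004]
contact_force: [-6.4, -3.8, 15.0]
grip_width: 0.0127
```

```bash
python3 -c "
from h import *
st()"
```

```text
t 7.5833 tcp [0.465  0.3171 0.0582] deck [-66.3 315.5  36.2] F [-6.4 -3.8 15. ] w 12.7 q [ 0.6   0.46 -0.35  0.76 -0.    0.55]
```

Emit:
{"api": "arm_command", "payload": {"moves": [[[0,0,0,0,0,-0.6,255],[0,0,0,0,0,-1.8,255],[0,0,0,0,0,-3,255],[0,0,0,0,0,-4.5,255],[0,0,0,0,0,-6,255],[0,0,0,0,0,-7.5,255],[0,0,0,0,0,-8.4,255],[0,0,0,0,0,-8.4,255]]]}}

```text
t: 8.25
tool_pos: [0.4665, 0.3191, 0.2729]
eef_rot: [2.161, 2.278, 0.019]
contact_force: [1.5, 0.5, -4.0]
grip_width: 0.0131
```

```bash
cat >> h.py <<'E'
def traypose(name):
    "tray origin and axes in the tool frame, mm, from the wrist camera"
    s=r.get_state();Rt=Ro.from_rotvec(s['eef_rot']).as_matrix();p,d,cm=cap('wrist');save(name,p);W=cloud(cm,d);np.savez(name+'.npz',p=p,d=d,W=W,tp=s['tool_pos'],Rt=Rt)
    return p,((W-s['tool_pos'])@Rt)*1000,s['tool_pos'],Rt,cm
E
python3 - <<'E'
from h import *
st()
p,Q,tp,Rt,cm=traypose('w4')
cv2.imwrite('pics/w4b.png',cv2.resize(p,(768,576))[...,::-1])
X,Y,Z=Q[...,0],Q[...,1],Q[...,2]
for lo,hi in((-25,-10),(-10,0),(0,8),(8,14),(14,20),(20,26),(26,50),(50,65)):
    m=(Z>lo)&(Z<=hi)&(abs(X)<70)&(abs(Y)<100);q=Q[m];print(lo,hi,len(q),q.min(0).round(1) if len(q) else '',q.max(0).round(1) if len(q) else '')
E
```

```text
t 8.25 tcp [0.4665 0.3191 0.2729] deck [ 41.9 317.6 221.5] F [ 1.5  0.5 -4. ] w 13.1 q [0.6  0.31 0.01 1.26 0.   0.55]
-25 -10 5002 [-19.1 -31.8 -25. ] [ 21.2  24.6 -10. ]
-10 0 725 [-19.2 -31.8 -10. ] [21.1 -6.4 -0. ]
0 8 369 [-18.5 -31.8   0. ] [20.9 -6.6  8. ]
8 14 191 [ -6.  -31.7   8.2] [ 8.  56.1 14. ]
14 20 4999 [-49.5 -67.6  14. ] [51.5 61.2 20. ]
20 26 1124 [-45.7 -67.8  20. ] [50.  57.6 26. ]
26 50 4437 [-48.8 -67.8  26. ] [50.2 33.2 50. ]
50 65 17459 [-45.6 -67.8  50. ] [50.5 32.7 59.1]
```

View pics/w4b.png

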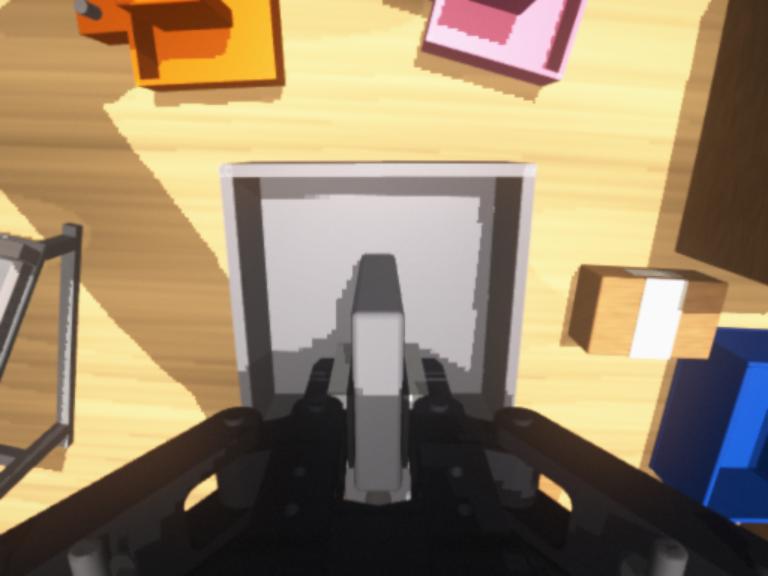

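The tray hangs level in the grip; its rear rim runs along row 165, from (222,165) to (535,165), and the fin sits centred at (378,350). Next I fit the rim plane, the tilt and the yaw.

```bash
cat >> h.py <<'E'
def rim(Q):
    X,Y,Z=Q[...,0],Q[...,1],Q[...,2]
    m=(Z>9)&(Z<27)&(abs(X)<58)&(Y<40)&(Y>-80)&((abs(X)>44)|(Y<-58));q=Q[m]
    for _ in range(8):
        A=np.c_[q[:,:2],np.ones(len(q))];c=np.linalg.lstsq(A,q[:,2],rcond=None)[0];e=q[:,2]-A@c;q=q[abs(e)<max(1.5,2*e.std())]
    L=[];Rr=[];B=[]
    ys=np.arange(-60,0,4)
    for y in ys:
        k=q[abs(q[:,1]-y)<3]; L.append(k[k[:,0]<0][:,0].min() if (k[:,0]<0).any() else np.nan); Rr.append(k[:,0].max())
    xs=np.arange(-44,45,4)
    for x in xs:
        k=q[(abs(q[:,0]-x)<3)];B.append(k[:,1].min())
    L,Rr=np.array(L),np.array(Rr);ok=np.isfinite(L)
    mid=(L+Rr)/2
    print('rim plane',c,'sd',e.std(),'n',len(q),'tilt deg about x,y',np.degrees(c[:2]))
    print('width',np.nanmedian(Rr-L),'mid x',mid.round(1),'slope',np.degrees(np.polyfit(ys[ok],mid[ok],1)[0]),'back y',np.array(B).round(1),'slope',np.degrees(np.polyfit(xs,B,1)[0]))
    return c
E
python3 - <<'E'
from h import *
z=np.load('w4.npz');Q=((z['W']-z['tp'])@z['Rt'])*1000
rim(Q)
X,Y,Z=Q[...,0],Q[...,1],Q[...,2]
F=Q[(Z<-8)&(Z>-25)&(abs(X)<12)&(Y<-8)&(Y>-36)];print('fin',np.percentile(F,[3,50,97],axis=0))
E
```

```text
rim plane [ 0.0002  0.0045 18.4747] sd 0.6078829342253571 n 4437 tilt deg about x,y [0.0102 0.2563]
width 100.54032123032444 mid x [1.  1.  1.  0.7 1.  1.  1.1 1.  0.9 1.2 1.  1.  1.1 1.1 1.2] slope 0.1638040098231915 back y [-67.5 -67.5 -67.5 -67.5 -67.5 -67.4 -67.4 -67.4 -67.4 -67.4 -67.4 -67.4 -67.4 -67.3 -67.4 -67.4 -67.4 -67.4 -67.4 -67.4 -67.4 -67.4 -67.5] slope 0.04331238387824209
fin [[-10.2103 -31.3967 -23.0455]
 [  0.8249 -19.1728 -19.4274]
 [ 10.2082  -9.0925  -9.8248]]
```

```bash
python3 -c "
from h import *
go(d2w(69.6,-.5,58.5+90),toolR(deckR(),90))"
```

```text
t 8.3 turn [-4.924 -0.628  2.137] shift [-12.924  -0.524   1.783] rows turn 4.5 rows shift 7.8
```

Emit:
{"api": "arm_command", "payload": {"moves": [[[-0.5,-0.06,0.2,-0.8,0,0,255],[-1.2,-0.15,0.5,-2,0,0.1,255],[-2,-0.25,0.9,-3.3,-0.1,0.2,255],[-2.8,-0.36,1.2,-4.6,-0.2,0.5,255],[-3.6,-0.46,1.6,-5.9,-0.3,0.7,255],[-4.3,-0.55,1.9,-7.2,-0.4,1,255],[-4.9,-0.63,2.14,-8.5,-0.5,1.2,255],[-4.92,-0.63,2.14,-9.8,-0.5,1.4,255]]]}}

```text
t: 8.97
tool_pos: [0.4568, 0.0701, 0.2246]
eef_rot: [2.076, 1.744, 0.444]
contact_force: [-0.7, -0.4, -4.5]
grip_width: 0.013
```

Emit:
{"api": "arm_command", "payload": {"moves": [[[0,0,0,-0.9,0,0,255],[0,0,0,-1.6,0,0,255],[0,0,0,-2,0,0,255],[0,0,0,-2,0,0,255],[0,0,0,-2,0,0,255],[0,0,0,-2,0,0,255],[0,0,0,-2,0,0,255],[0,0,0,-2,0,0,255]]]}}

```text
t: 9.63
tool_pos: [0.4559, 0.0239, 0.2318]
eef_rot: [2.073, 1.737, 0.457]
contact_force: [0.4, 0.6, -4.4]
grip_width: 0.0127
```

```bash
python3 -c "
from h import *
st();go(d2w(69.6,-.5,58.5+70),toolR(deckR(),90))"
```

```text
t 9.6333 tcp [0.4559 0.0239 0.2318] deck [ 57.6  25.2 165. ] F [ 0.4  0.6 -4.4] w 12.7 q [ 0.17 -0.18 -0.78  0.47 -0.17  0.3 ]
t 9.6333 turn [-0.046  0.024  0.027] shift [-1.028  0.483  1.461] rows turn 0.0 rows shift 1.1
```

Emit:
{"api": "arm_command", "payload": {"moves": [[[0,0,0,-0.4,0.2,0.5,255],[0,0,0,-0.8,0.4,1,255],[0,0,0,-1.03,0.48,1.46,255],[0,0,0,-1.03,0.48,1.46,255],[0,0,0,-1.03,0.48,1.46,255],[0,0,0,-1.03,0.48,1.46,255],[0,0,0,-1.03,0.48,1.46,255],[0,0,0,-1.03,0.48,1.46,255]]]}}

```text
t: 10.3
tool_pos: [0.4797, -0.0068, 0.2073]
eef_rot: [2.073, 1.736, 0.459]
contact_force: [0.2, 0.5, -4.2]
grip_width: 0.0123
```

```bash
python3 - <<'E'
from h import *
st()
p,Q,tp,Rt,cm=traypose('w5');cv2.imwrite('pics/w5b.png',cv2.resize(p,(768,576))[...,::-1])
rim(Q)
W=np.load('w5.npz')['W'];E=((W-np.array(D['o']))@deckR())*1000
L=E[(abs(E[...,2]-24)<3)&(E[...,0]<5)&(E[...,0]>-20)&(abs(E[...,1])<75)];print('ledge',len(L),L.min(0),L.max(0),np.median(L,0))
X,Y,Z=[E[...,i] for i in range(3)]
k=E[(abs(Z-14)<3)&(X>2)&(X<60)&(abs(Y)<70)];print('rails',len(k),k[k[:,1]>0].min(0) if (k[:,1]>0).any() else '',k[k[:,1]<0].max(0) if (k[:,1]<0).any() else '')
go(d2w(69.6,-.5,58.5+40),toolR(deckR(),90))
E
```

```text
t 10.3 tcp [ 0.4797 -0.0068  0.2073] deck [ 70.4  -0.8 129.4] F [ 0.2  0.5 -4.2] w 12.3 q [ 0.06 -0.12 -0.81  0.37 -0.12  0.21]
rim plane [ 0.0007  0.0064 18.0501] sd 0.6078824026428045 n 4419 tilt deg about x,y [0.0381 0.3646]
width 100.59855546921122 mid x [0.8 0.8 0.8 0.7 1.  1.  0.9 0.9 0.9 0.7 0.7 0.7 0.9 0.8 0.9] slope 0.026296669704054414 back y [-67.7 -67.7 -67.7 -67.6 -67.6 -67.6 -67.6 -67.6 -67.6 -67.5 -67.5 -67.6 -67.6 -67.6 -67.6 -67.6 -67.6 -67.6 -67.6 -67.6 -67.6 -67.7 -67.7] slope 0.01566142777287873
ledge 2955 [-12.2065 -64.4591  21.2547] [-0.3745 65.0746 25.999 ] [-6.1476  0.7113 23.7836]
rails 23 [ 2.2751 55.0373 12.9485] [  2.5884 -53.8133  15.6443]
t 10.35 turn [-0.025  0.024  0.02 ] shift [ 0.017 -0.029  1.236] rows turn 0.0 rows shift 0.7
```

View pics/w5b.png

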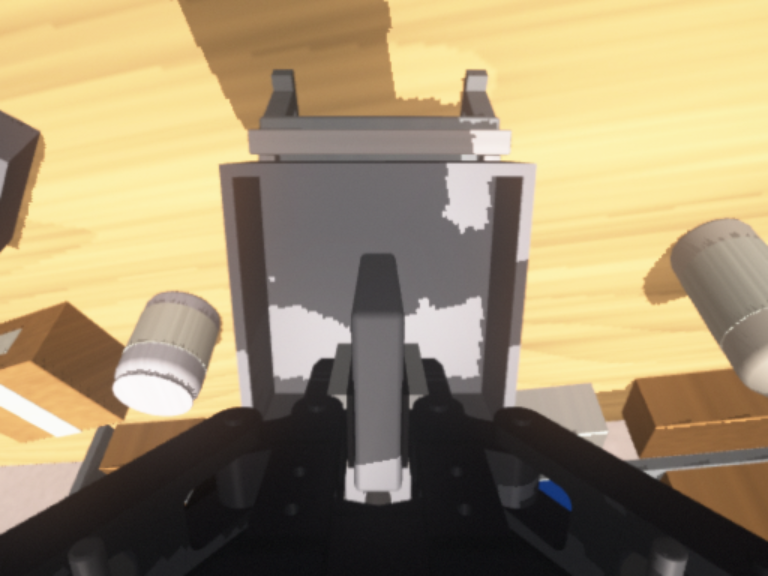

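The ledge appears at rows 128–155 behind and parallel to the tray's rear rim (row 165). The tray is centred to within 1 mm, its origin at deck x 72.8. Descending.

Emit:
{"api": "arm_command", "payload": {"moves": [[[0,0,0,0,0,0.5,255],[0,0,0,0,0,1.1,255],[0,0,0,0,0,1.6,255],[0,0,0,0,0,2.1,255],[0,0,0,0,0,2.5,255],[0,0,0,0,0,2.7,255],[0,0,0,0,0,2.75,255],[0,0,0,0,0,2.75,255]]]}}

```text
t: 11.02
tool_pos: [0.5131, -0.0135, 0.147]
eef_rot: [2.074, 1.735, 0.457]
contact_force: [0.2, 0.2, -4.5]
grip_width: 0.0129
```

```bash
python3 - <<'E'
from h import *
st();p,Q,tp,Rt,cm=traypose('w6');c=rim(Q)
o=tp*1000+Rt@[.8,2.4,c[2]+40];print('tray deck',w2d(o/1000))
E
```

```text
t 11.0167 tcp [ 0.5131 -0.0135  0.147 ] deck [69.8 -1.4 60.2] F [ 0.2  0.2 -4.5] w 12.9 q [ 0.04  0.03 -0.87  0.16 -0.11  0.19]
rim plane [ 0.0003  0.0071 18.1002] sd 0.608267231197914 n 4439 tilt deg about x,y [0.0144 0.4086]
width 100.49391354804136 mid x [0.8 0.7 0.7 0.7 0.8 0.7 0.8 0.8 0.8 0.9 0.8 0.8 0.8 0.9 0.9] slope 0.16660066496873754 back y [-67.7 -67.7 -67.7 -67.6 -67.6 -67.6 -67.6 -67.6 -67.6 -67.6 -67.6 -67.6 -67.6 -67.6 -67.6 -67.6 -67.6 -67.6 -67.6 -67.6 -67.7 -67.7 -67.7] slope 0.017118818633490192
tray deck [71.95   -0.8109  2.0718]
```

Emit:
{"api": "arm_command", "payload": {"moves": [[[0,0,0,0.03,0,0.06,255],[0,0,0,0.03,0,0.1,255],[0,0,0,0.03,0,0.1,255],[0,0,0,0.03,0,0.1,255],[0,0,0,0.03,0,0.1,160],[0,0,0,0.03,0,0.1,60],[0,0,0,0.03,0,0.1,0],[0,0,0,0.03,0,0.1,0]]]}}

```text
t: 11.73
tool_pos: [0.5154, -0.0131, 0.1458]
eef_rot: [2.073, 1.734, 0.46]
contact_force: [-0.4, -0.8, -0.7]
grip_width: 0.0609
```

Emit:
{"api": "arm_command", "payload": {"moves": [[[0,0,0,0,0,0,0],[0,0,0,0,0,0,0],[0,0,0,0,0,0,0],[0,0,0,0,0,-1,0],[0,0,0,0,0,-2.5,0],[0,0,0,0,0,-4,0],[0,0,0,0,0,-5.5,0],[0,0,0,0,0,-5.5,0]]]}}

```text
t: 12.4
tool_pos: [0.4484, -0.0001, 0.2714]
eef_rot: [2.068, 1.73, 0.469]
contact_force: [0.3, 0.9, 0.9]
grip_width: 0.0855
```

```bash
cat >> h.py <<'E'
def baytray(name):
    p,Q,tp,Rt,cm=traypose(name);W=np.load(name+'.npz')['W'];E=((W-np.array(D['o']))@deckR())*1000;X,Y,Z=[E[...,i] for i in range(3)]
    F=E[(Z>72)&(Z<83)&(X>15)&(X<115)&(abs(Y)<15)];print('fin',len(F),F.mean(0).round(1),cv2.minAreaRect(F[:,:2].astype(np.float32)))
    q=E[(abs(Z-40)<3)&(X<104)&(X>-10)&(abs(Y)<60)];print('rim',len(q),q.min(0).round(1),q.max(0).round(1))
    A=np.c_[q[:,:2],np.ones(len(q))];print('plane',np.linalg.lstsq(A,q[:,2],rcond=None)[0])
    S=E[(Z>56.5)&(Z<62)&(X>115)&(X<145)&(abs(Y)<12)];print('stud',len(S),S.mean(0).round(1) if len(S) else '')
    return p,E
E
python3 - <<'E'
from h import *
st();p,E=baytray('w7');cv2.imwrite('pics/w7b.png',cv2.resize(p,(768,576))[...,::-1])
arc([0],87,0)
c=0;go(d2w(163,-80,150),toolR(deckR(),0))
E
```

```text
t 12.4 tcp [ 0.4484 -0.0001  0.2714] deck [ 74.7   0.3 200.9] F [0.3 0.9 0.9] w 85.5 q [ 0.09 -0.24 -0.72  0.57 -0.14  0.24]
fin 1066 [62.7 -0.1 77.7] ((63.93457794189453, -0.3500533103942871), (55.924190521240234, 13.767281532287598), 0.3307783305644989)
rim 1876 [ -0.1 -50.5  37. ] [104.   50.1  42.2]
plane [-0.0011 -0.0001 39.7874]
stud 81 [124.7  -0.1  58.6]
now cam -1.574164609153171 rad 89.18373822278255
0 [np.float64(0.04), np.float64(-0.03), np.float64(15.01), np.float64(-3.21), np.float64(3.54), np.float64(4.48), 255]
t 12.45 turn [ 0.042 -0.029 15.009] shift [-3.214  3.555  1.965] rows turn 12.6 rows shift 3.1
```

View pics/w7b.png

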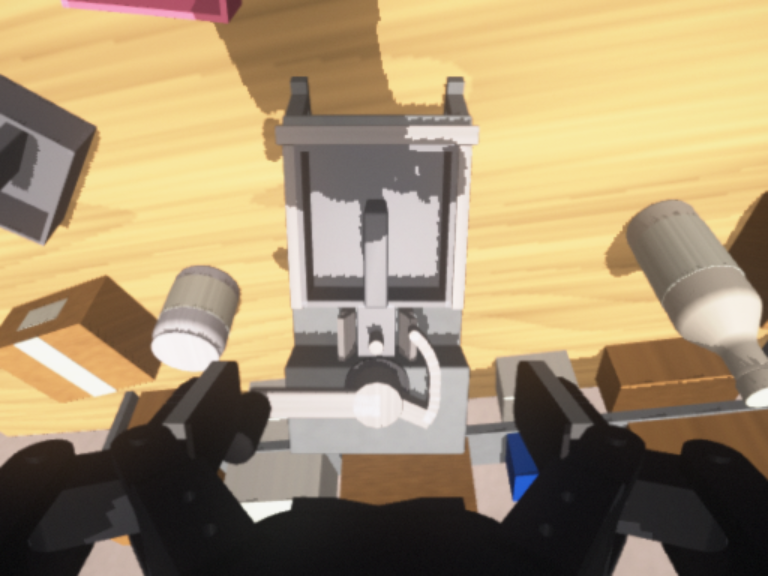

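The tray lies flat against the ledge: origin at deck (70, 0), stud at (124.7, −0.1, 58.6). In the picture the stud is at (376,346) between the cheeks, the hook sits off to its side and the lever is still open. Back to the knob.

Emit:
{"api": "arm_command", "payload": {"moves": [[[0.04,-0.03,15,-3.2,3.5,1.9,0],[0.04,-0.03,15,-3.2,3.5,1.9,0],[0.04,-0.03,15,-3.2,3.5,1.9,0],[0.04,-0.03,15,-3.2,3.5,1.9,0],[0.04,-0.03,15,-3.2,3.5,1.9,0],[0.04,-0.03,15,-3.2,3.5,1.9,0],[0.04,-0.03,15,-3.2,3.5,1.9,0],[0.04,-0.03,15,-3.2,3.5,1.9,0]]]}}

```text
t: 13.12
tool_pos: [0.5306, -0.0973, 0.2647]
eef_rot: [2.815, 0.551, 0.7]
contact_force: [0.2, -0.0, -0.0]
grip_width: 0.0856
```

```bash
python3 -c "
from h import *
st();go(d2w(163,-80,150),toolR(deckR(),0))"
```

```text
t 13.1167 tcp [ 0.5306 -0.0973  0.2647] deck [156.4 -80.8 146. ] F [ 0.2 -0.  -0. ] w 85.6 q [-0.18 -0.06 -0.6   0.52 -0.    1.  ]
t 13.1167 turn [0.011 0.101 5.4  ] shift [ 0.238  0.112 -0.161] rows turn 4.5 rows shift 0.2
```

Emit:
{"api": "arm_command", "payload": {"moves": [[[0,0.1,1.2,0.24,0.05,-0.1,0],[0,0.1,2.4,0.24,0.05,-0.1,0],[0,0.1,3.6,0.24,0.05,-0.1,0],[0,0.1,4.8,0.24,0.05,-0.1,0],[0,0.1,5.4,0.24,0.05,-0.1,0],[0,0.1,5.4,0.24,0.05,-0.1,0],[0,0.1,5.4,0.24,0.05,-0.1,0],[0,0.1,5.4,0.24,0.05,-0.1,0]]]}}

```text
t: 13.78
tool_pos: [0.5349, -0.0955, 0.2708]
eef_rot: [2.977, -0.254, 0.8]
contact_force: [-0.1, -0.3, -0.3]
grip_width: 0.0852
```

```bash
python3 -c "
from h import *
st();go(d2w(163,-80,88),toolR(deckR(),0))"
```

```text
t 13.7833 tcp [ 0.5349 -0.0955  0.2708] deck [162.8 -78.3 149.3] F [-0.1 -0.3 -0.3] w 85.2 q [-0.18 -0.06 -0.59  0.52 -0.    1.56]
t 13.7833 turn [ 0.007 -0.017  0.079] shift [0.002 0.066 2.454] rows turn 0.1 rows shift 1.5
```

Emit:
{"api": "arm_command", "payload": {"moves": [[[0,0,0.08,0,0.05,0.9,0],[0,0,0.08,0,0.05,1.8,0],[0,0,0.08,0,0.05,2.45,0],[0,0,0.08,0,0.05,2.45,100],[0,0,0.08,0,0.05,2.45,190],[0,0,0.08,0,0.05,2.45,255],[0,0,0.08,0,0.05,2.45,255],[0,0,0.08,0,0.05,2.45,255]]], "force": 60}}

```text
t: 14.45
tool_pos: [0.5656, -0.1023, 0.2203]
eef_rot: [2.976, -0.268, 0.806]
contact_force: [-0.6, -0.0, 1.3]
grip_width: 0.0257
```

```bash
python3 -c "
from h import *
st();arc([.06,.15,.25,.35,.45,.55,.65,.75],88,0)"
```

```text
t 14.45 tcp [ 0.5656 -0.1023  0.2203] deck [164.8 -79.5  89.9] F [-0.6 -0.   1.3] w 25.7 q [-0.18  0.03 -0.64  0.37 -0.    1.57]
now cam 0.022228268339949495 rad 79.51627089651969
0.06 [np.float64(0.01), np.float64(-0.05), np.float64(-0.59), np.float64(0.12), np.float64(0.01), np.float64(0.08), 255]
0.15 [np.float64(0.01), np.float64(-0.05), np.float64(-1.45), np.float64(0.41), np.float64(-0.02), np.float64(0.08), 255]
0.25 [np.float64(0.01), np.float64(-0.05), np.float64(-2.4), np.float64(0.72), np.float64(-0.08), np.float64(0.08), 255]
0.35 [np.float64(0.02), np.float64(-0.05), np.float64(-3.35), np.float64(1.03), np.float64(-0.18), np.float64(0.08), 255]
0.45 [np.float64(0.02), np.float64(-0.05), np.float64(-4.31), np.float64(1.32), np.float64(-0.3), np.float64(0.08), 255]
0.55 [np.float64(0.02), np.float64(-0.05), np.float64(-5.26), np.float64(1.6), np.float64(-0.45), np.float64(0.08), 255]
0.65 [np.float64(0.02), np.float64(-0.05), np.float64(-6.22), np.float64(1.86), np.float64(-0.63), np.float64(0.08), 255]
0.75 [np.float64(0.03), np.float64(-0.05), np.float64(-7.17), np.float64(2.11), np.float64(-0.84), np.float64(0.09), 255]
```

Emit:
{"api": "arm_command", "payload": {"moves": [[[0,0,0,0,0,0,255],[0,0,-0.6,0.12,0.01,0,255],[0,0,-1.45,0.41,-0.02,0,255],[0,0,-2.4,0.72,-0.08,0,255],[0,0,-3.35,1.03,-0.18,0,255],[0,0,-4.3,1.32,-0.3,0,255],[0,0,-5.26,1.6,-0.45,0,255],[0,0,-5.26,1.6,-0.45,0,255]]]}}

```text
t: 15.12
tool_pos: [0.6029, -0.0966, 0.241]
eef_rot: [2.815, 0.533, 0.727]
contact_force: [-3.3, 2.2, 5.7]
grip_width: 0.0225
```

```bash
python3 -c "
from h import *
st();arc([.63,.72,.81,.9,.99,1.08,1.16,1.16],89,0)"
```

```text
t 15.1167 tcp [ 0.6029 -0.0966  0.241 ] deck [206.1 -67.3  90. ] F [-3.3  2.2  5.7] w 22.5 q [-0.15  0.07 -0.54  0.43 -0.01  1.04]
now cam 0.5690988527933605 rad 79.91502840247819
0.63 [np.float64(0.03), np.float64(-0.06), np.float64(-0.75), np.float64(0.19), np.float64(-0.01), np.float64(0.04), 255]
0.72 [np.float64(0.03), np.float64(-0.06), np.float64(-1.61), np.float64(0.48), np.float64(-0.04), np.float64(0.04), 255]
0.81 [np.float64(0.03), np.float64(-0.05), np.float64(-2.47), np.float64(0.76), np.float64(-0.1), np.float64(0.05), 255]
0.9 [np.float64(0.03), np.float64(-0.05), np.float64(-3.33), np.float64(1.04), np.float64(-0.19), np.float64(0.05), 255]
0.99 [np.float64(0.04), np.float64(-0.05), np.float64(-4.18), np.float64(1.3), np.float64(-0.3), np.float64(0.05), 255]
1.08 [np.float64(0.04), np.float64(-0.05), np.float64(-5.04), np.float64(1.56), np.float64(-0.43), np.float64(0.05), 255]
1.16 [np.float64(0.04), np.float64(-0.05), np.float64(-5.81), np.float64(1.77), np.float64(-0.57), np.float64(0.05), 255]
1.16 [np.float64(0.04), np.float64(-0.05), np.float64(-5.81), np.float64(1.77), np.float64(-0.57), np.float64(0.05), 255]
```

Emit:
{"api": "arm_command", "payload": {"moves": [[[0,0,-0.75,0.19,-0.01,0,255],[0,0,-1.61,0.48,-0.04,0,255],[0,0,-2.47,0.76,-0.1,0,255],[0,0,-3.33,1.04,-0.19,0,255],[0,0,-4.18,1.3,-0.3,0,255],[0,0,-5.04,1.56,-0.43,0,255],[0,0,-5.8,1.77,-0.57,0,255],[0,0,-5.8,1.77,-0.57,0,255]]]}}

```text
t: 15.78
tool_pos: [0.635, -0.0664, 0.2563]
eef_rot: [2.431, 1.294, 0.59]
contact_force: [1.2, 1.6, 4.3]
grip_width: 0.0225
```

```bash
python3 -c "
from h import *
st();arc([1.22,1.3,1.38,1.46,1.54,1.58,1.6,1.62],89,0)"
```

```text
t 15.7833 tcp [ 0.635  -0.0664  0.2563] deck [236.4 -31.9  90.1] F [1.2 1.6 4.3] w 22.5 q [-0.08  0.11 -0.45  0.48 -0.05  0.5 ]
now cam 1.1606033064054293 rad 80.02854298559018
1.22 [np.float64(0.06), np.float64(-0.04), np.float64(-0.61), np.float64(0.19), np.float64(-0.01), np.float64(0.04), 255]
1.3 [np.float64(0.06), np.float64(-0.03), np.float64(-1.38), np.float64(0.44), np.float64(-0.03), np.float64(0.05), 255]
1.38 [np.float64(0.07), np.float64(-0.03), np.float64(-2.14), np.float64(0.7), np.float64(-0.08), np.float64(0.05), 255]
1.46 [np.float64(0.07), np.float64(-0.03), np.float64(-2.9), np.float64(0.94), np.float64(-0.15), np.float64(0.05), 255]
1.54 [np.float64(0.07), np.float64(-0.03), np.float64(-3.67), np.float64(1.18), np.float64(-0.23), np.float64(0.05), 255]
1.58 [np.float64(0.07), np.float64(-0.03), np.float64(-4.05), np.float64(1.3), np.float64(-0.28), np.float64(0.05), 255]
1.6 [np.float64(0.07), np.float64(-0.03), np.float64(-4.24), np.float64(1.36), np.float64(-0.31), np.float64(0.05), 255]
1.62 [np.float64(0.07), np.float64(-0.02), np.float64(-4.43), np.float64(1.42), np.float64(-0.34), np.float64(0.05), 255]
```

Emit:
{"api": "arm_command", "payload": {"moves": [[[0,0,-0.61,0.19,-0.01,0,255],[0,0,-1.38,0.44,-0.03,0,255],[0,0,-2.14,0.7,-0.08,0,255],[0,0,-2.9,0.94,-0.15,0,255],[0,0,-3.67,1.18,-0.23,0,255],[0,0,-4.05,1.3,-0.28,0,255],[0,0,-4.1,1.36,-0.31,0,255],[0,0,-4.1,1.38,-0.31,0,255]]]}}

```text
t: 16.45
tool_pos: [0.6462, -0.0361, 0.2595]
eef_rot: [2.059, 1.735, 0.463]
contact_force: [0.0, -4.9, 4.8]
grip_width: 0.022
```

```bash
python3 -c "
from h import *
st();arc([1.57,1.6,1.64],90,0)"
```

```text
t 16.45 tcp [ 0.6462 -0.0361  0.2595] deck [242.9  -0.1  90.1] F [ 0.  -4.9  4.8] w 22.0 q [-0.01  0.13 -0.42  0.5  -0.09  0.13]
now cam 1.5692264193948446 rad 79.90636250976412
1.57 [np.float64(0.07), np.float64(0.04), np.float64(0.09), np.float64(0.0), np.float64(0.0), np.float64(0.0), 255]
1.6 [np.float64(0.07), np.float64(0.04), np.float64(-0.19), np.float64(0.1), np.float64(0.0), np.float64(0.0), 255]
1.64 [np.float64(0.07), np.float64(0.05), np.float64(-0.58), np.float64(0.23), np.float64(-0.0), np.float64(0.0), 255]
```

At the closed stop (cam 1.57 by the tool, stop reaction 5 N). Now I release, withdraw along the knob and move back for a check.

Emit:
{"api": "arm_command", "payload": {"moves": [[[0,0,0,0,0,0,255],[0,0,0,0,0,0,0],[0,0,0,0,0,0,0],[0,0,0,0,0,0,0],[0,0,0,0,0,-1.5,0],[0,0,0,0,0,-3,0],[0,0,0,0,0,-4.5,0],[0,0,0,0,0,-5,0]]]}}

```text
t: 17.12
tool_pos: [0.5831, -0.0226, 0.3709]
eef_rot: [2.053, 1.742, 0.468]
contact_force: [1.3, 0.2, 1.0]
grip_width: 0.0858
```

Emit:
{"api": "arm_command", "payload": {"moves": [[[0,0,0,0,-1.5,-0.5,0],[0,0,0,0,-3,-1,0],[0,0,0,0,-4.5,-1,0],[0,0,0,0,-5.5,-1,0],[0,0,0,0,-5.5,-1,0],[0,0,0,0,-5.5,-1,0],[0,0,0,0,-5.5,-1,0],[0,0,0,0,-5.5,-1,0]]]}}

```text
t: 17.78
tool_pos: [0.4552, -0.0017, 0.3193]
eef_rot: [2.055, 1.744, 0.464]
contact_force: [-0.3, -0.3, 0.7]
grip_width: 0.0856
```

```bash
python3 - <<'E'
from h import *
st();p,E=baytray('w8');cv2.imwrite('pics/w8b.png',cv2.resize(p,(768,576))[...,::-1])
X,Y,Z=[E[...,i] for i in range(3)]
k=E[(Z>104)&(Z<116)&(X>200)&(X<260)&(abs(Y)<30)];print('knob',len(k),cv2.minEnclosingCircle(k[:,:2].astype(np.float32)) if len(k) else '')
E
```

```text
t 17.7833 tcp [ 0.4552 -0.0017  0.3193] deck [104.8  -0.1 238.9] F [-0.3 -0.3  0.7] w 85.6 q [ 0.09 -0.25 -0.6   0.71 -0.13  0.22]
fin 879 [71.2 -0.7 78.4] ((72.0855941772461, -0.7487850189208984), (14.014212608337402, 56.0025749206543), 87.8319320678711)
rim 1215 [  5.6 -51.4  37. ] [103.9  52.2  43. ]
plane [-0.0087  0.0079 41.0672]
stud 113 [130.4  -0.8  58.1]
knob 444 ((242.2583465576172, 0.6499677300453186), 12.243334770202637)
```

View pics/w8b.png

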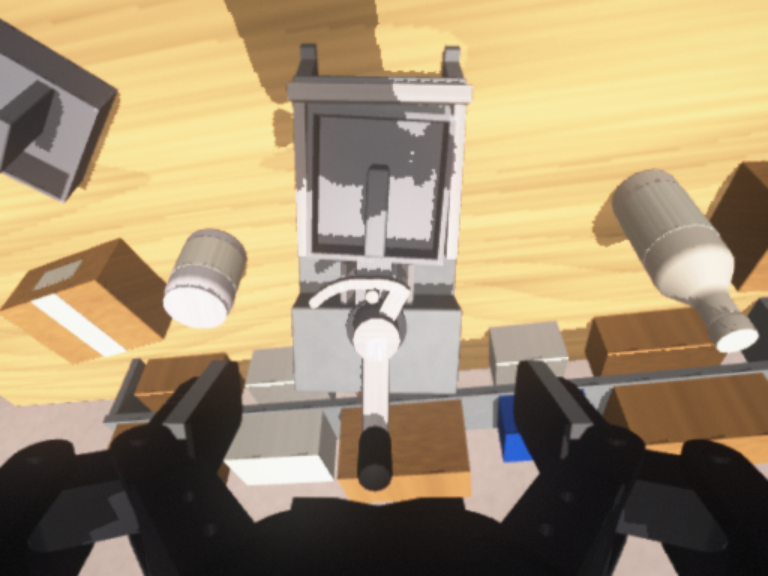

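```bash
python3 - <<'E'
from h import *
p,E=baytray('w9');X,Y,Z=[E[...,i] for i in range(3)]
q=E[(abs(Z-40)<4)&(X<25)&(X>-2)&(abs(Y)<48)];xs=np.arange(-44,45,4);B=[q[abs(q[:,1]-x)<3][:,0].min() for x in xs];print('rear rim x',np.round(B,1),'yaw rad',-np.polyfit(xs,B,1)[0],'-> origin x',np.mean(B)+70)
F=E[(Z>74)&(Z<82)&(X>40)&(X<105)&(abs(Y)<15)];print('fin yaw',np.polyfit(F[:,0],F[:,1],1)[0])
r.sign_off();print('signed off',r.get_state()['t'])
E
```

```text
fin 870 [71.1 -0.7 78.5] ((72.05567932128906, -0.7340250015258789), (13.99189281463623, 55.947696685791016), 87.81584930419922)
rim 1213 [  5.6 -51.4  37.1] [104.   52.4  43. ]
plane [-0.0083  0.0077 41.0695]
stud 98 [132.3  -0.5  58.4]
rear rim x [5.6 5.6 6.5 6.4 6.4 6.4 6.4 7.2 7.2 7.2 7.1 7.9 7.9 7.9 7.9 7.9 8.6 8.6 8.5 8.5 9.3 9.2 9.2] yaw rad -0.0400170886524079 -> origin x 77.53053735047884
fin yaw -0.03578421114901376
the job is handed in; nothing more can be done
the job is handed in; nothing more can be done
```

The job is done and handed in at about 18 s of the 69 s allowed; no verdict was reported.

I swung the cam back to its open stop (measured ≈ 0 rad) and laid the grey tray with the tongue and stud flat in the bay. The tray settled against the ledge with its origin at deck x ≈ 70 mm, y ≈ 0, and I let go. Then I led the knob round its full arc to the closed stop and let go.

**Last checks, all within the limits:**

| Check | Measured | Limit |
|---|---|---|
| Cam angle | ≈ 1.57 rad | above 1.45 |
| Tray origin x | 77.5–78.1 mm | above 75.8 |
| Tray y | ≈ −0.7 mm | within 9 |
| Tray yaw | 0.036–0.040 rad, a slight twist left from the hook's draw | below 0.08 |
| Tray tilt | ≈ 0.011 rad | below 0.05 |
| Tray height | within about 1 mm of the deck | within 3 mm |

- **At rest:** two looks agreed, so the tray appears to be at rest. The gripper was open and well clear of everything.
- **Disagreement:** the stud first read x = 130.4 mm, then 132.3, against about 133 expected. The hook partly hides it, so I relied on the fin and the rear rim instead.
- **Bystanders:** I did not measure the bystanders again, but the arm kept clear of them throughout.

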